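# Seat the waveguide block and gauge its contact gap

### The job

Seat the loose brass waveguide block upright and fully home in the pocket of the aluminium test fixture, with one of its ports facing the sprung steel contact plate, and let it go. Then draw the gauge blade out of its stand by its handle and slide it straight down, centred, between the block and the sprung plate until it drags snugly with the line engraved across the blade level with the tops of block and plate. Finish still gripping the blade by the handle at that depth, and leave the spanner, the bottle and the jar where they are.

Things in the scene. Friction and masses are not known exactly. Their poses are not given: they have to be found in the camera images.
- block_center (a point): Centre (half-way up) of the loose brass waveguide block, 46 (x) x 36 (y) x 60 mm (z), 0.3 kg, upright. Its two x ends carry the dark ports and are alike: seat it either way round. The top 11 mm of both x ends slopes in by 4 mm. Grip it across its 36 mm width (y) in its upper half, to clear the fixture's 16 mm side cheeks.
- seat (a point): Centre of the fixture's pocket floor, 12 mm above the work surface. The block belongs with its underside on this floor (centre 30 mm above this point) and its x along this x, either way round. This x points to the sprung plate, z up.
- fixture: Fixed aluminium fixture, axes as seat, which lies above its origin. Base x -77 to +93, y +-45, 12 mm thick. Pocket: rear stop face x -24.2, 30 mm wide, 58 high over the floor; sprung plate face x +24.2 (2.4 mm play); side cheeks 16 high, 36 long, inner faces y +-19.5, outer +-26.5 (3 mm play). Wall tops have lead-in slopes 3 to 4 mm wide. Dark bracket behind the plate, x 55 to 65, 46 high over the floor.
- gap (a point): Middle of the mouth where the blade goes in, level with the tops of seated block and sprung plate, 72 mm above the work surface; axes as seat: x across the gap, y along it. The mouth, 10.4 mm wide, narrows over 11 mm to the 2.4 mm gap, which runs down to the pocket floor. The blade is thicker: pushed down, it springs the plate back and drags.
- plate (a joint): Travel in m of the sprung steel contact plate (10 x 40 x 60 mm) away from the block, along +x of seat; 0 at rest, stop at 0.008. Spring: 3 N at 0, plus 1.5 N per mm. About 0.0015 with the blade in. Sliding the blade in takes about 5 to 20 N.
- blade_handle (a point): Centre of the gauge blade's black handle, 14 (x) x 30 (y) x 44 mm (z), upright; grasp it from above across its 14 mm thickness (x). The steel blade below it is 4 mm thick (x), 22 wide (y), 60 long, with a rounded tip; in all 60 g. A dark line crosses the blade 30 mm above the tip. It is alike after a half turn about z.
- blade_tip (a point): Middle of the gauge blade's tip, 82 mm below the handle's centre; x across its thickness, y across its width, z up to the handle. In the end it is to be 30 mm below gap, its y along gap's y.
- stand: Fixed grey stand of the blade, 60 x 70 x 64 mm, origin at the centre of its underside. The blade hangs in its slot (8 x 26 mm, long way along y), handle resting on its top; lift it more than 62 mm to draw it clear.
- block: The brass block again, its origin at the centre of its underside (30 mm below block_center).
- blade: The whole gauge blade with its handle; its origin is the middle of its tip, like blade_tip.
- spanner: Steel spanner 150 mm long, lying on the work surface between the robot and the fixture; leave it alone.
- cleaner: White bottle, 48 mm diameter, 120 mm high, origin at its underside; leave it alone.
- capjar: Clear jar with black cap, 54 mm diameter, 60 mm high, origin at its underside; leave it alone.
Things that resemble listed ones, but are neither listed nor needed, are in the scene too. Of the things that look like the block, take the one that is farthest from the robot's base at the start.

How it is judged:
By the outcome, as a careful person would: the job done as asked, in the order asked, and still so for the second after the job is handed in, while the arm keeps its last pose, push and grip.
It also fails if it takes over 51 s, if anything falls off the work surface, if the arm or the gripper's body presses on something with over 40 N, if the wrist force passes 120 N, or if a joint passes its speed limit or range.

### The arm

A 6-joint arm with a two-finger parallel gripper is mounted at the origin on the work surface. World frame = base frame: x ahead of the robot, y to its left, z up, the work surface at z = 0. Lengths are in m, angles in rad, forces in N, time in s.
With the tool pointing down it reaches from about 0.25 to 0.775 m from the base axis. Payload 8.9 kg.
Tool frame: the origin (TCP) lies midway between the tips of the shut fingers; the grasp point (between the pads) lies env.grip_depth behind it (env.grip_depth is the distance from the TCP to the grasp point, in m); z points along the fingers, y is the line along which they close (so a half turn about z gives the same grasp; the last joint's range is limited). The gripper opens to 85 mm and grips with 20 to 120 N. Pads are 22 mm wide; open, the fingers measure 114 mm over their backs; the gripper's body (76 mm by 85 mm) begins 54 mm behind the grasp point. The pads swing forward as they close: fully open they stand 13 mm farther back than shut.
Start: joints at [1.023, 0.291, -0.153, 1.127, 0, 1.431], TCP at [0.209, 0.482, 0.231] pointing down, gripper open.
Joint ranges: [-2.52, 2.52], [-0.91, 1.74], [-1.3, 1.37], [-1.96, 2.02], [-1.52, 1.47], [-3.14, 3.14]. Speed limits (rad/s): [2.22, 2.22, 2.79, 3.14, 3.14, 3.14].

### API

Orientations are given as a unit quaternion [w, x, y, z].
In Python, from rig import env, viewer gives the robot as it stands.
- The arm moves only by the tool apply_moves, never from a script. Its argument "rows" is a list that holds one entry, the list of rows, each a list of 5 numbers: the finger opening in m, from 0 to 0.0854, then the shift along the world's x, y, z in m, then the turn about the world's z in degrees. A call has 1 to 5 rows; each row shifts and turns the commanded pose from where the row before left it; what a row does not reach is not made up. A row lasts 1/8 s, in which the tool goes at most 62.5 mm and 10.7 degrees, less where a joint would pass 70% of its speed; a pose out of reach is approached as far as the arm can. A call is refused whole if a number of a shift passes 0.0625 or a number of a turn 10.7, either way. A call with a gripper value outside its range is refused whole. The fingers move at their own pace and stop on an object; "squeeze" is the grip in N (left out, the last holds). Time passes only in rows, so rows that do not move let the fingers close. It gives the time, the measured TCP pose, the force, the opening and the grip force at its end, in the units of the state.
- env.sense(): the state, without advancing time (a new reading comes with each control period).
- viewer.snapshot(name): name is "scene" or "side" or "wrist"; returns the picture (384x512x3 uint8, blue, green, red); there is no depth.
- viewer.camera_params(name): a dict with "intrinsics" (3x3 intrinsics, pixels), "eye" and "orientation" of the camera in the world; the wrist camera has in their place "T_tool_cam" (4x4, takes a point from camera to tool coordinates, whose origin is the TCP and whose axes are the flange's). Camera axes: x right, y down, z forward; pixel columns grow to the right and rows downward; lengths in m; the calibration is good to about 2 mm. A picture is of the moment at which its call begins: read the wrist's pose just before it. camera_params takes no time and is no camera call.
- env.close_job(): hands the job in; it is judged then, once.
The state is a dict: "clock": time; "q": joint angles; "dq": joint speeds; "joint_efforts": joint torques, N m; "tcp_pos": TCP position; "orientation": TCP orientation; "ft_force": force on the tool from outside, world axes, zero at the start; "ft_torque": the same for the moment, N m; "gripper_width": finger opening in m; "grip_force": force on a finger pad.
Only numpy, scipy, OpenCV 4.12 (cv2) and the standard library are available. Lean on these libraries where they do the work, as an engineer would, in place of code of your own. Each camera call takes 0.05 s, during which the arm holds its last target. There are 200 camera calls.

## Working session

There is one attempt and no reset: what is moved stays moved. The work goes in short steps, Python scripts to look and compute and a tool call to move; the robot and the scene stay as the last step left them, time stands still between calls to the robot, and variables do not carry over. Pictures are saved under pics/ and viewed, at most 10 in all, crops included, and the job is handed in when it is done.

Besides the shell and the picture viewer there is one more tool, called after "Call:" as a command line: name --argument value ..., lists and objects as JSON in quotes. apply_moves: Moves the arm, as the interface text tells. Its arguments: {"type":"object","properties":{"rows":{"type":"array"},"squeeze":{"type":"number"}},"required":["rows"]}

```bash
ls; mkdir -p pics; python3 - <<'E'
from rig import env, viewer
import cv2,numpy as np
print(env.sense(), env.grip_depth)
for n in("scene","side","wrist"):
    im=viewer.snapshot(n); cv2.imwrite(f"pics/{n}0.png",im); print(n,viewer.camera_params(n))
a=cv2.imread("pics/scene0.png");b=cv2.imread("pics/side0.png")
cv2.imwrite("pics/w0.png",cv2.imread("pics/wrist0.png"))
E
```

```text
pics
{'clock': 0.0, 'q': array([ 1.02270155e+00,  2.91271633e-01, -1.54100599e-01,  1.12668257e+00,
       -5.77769494e-06,  1.43150889e+00]), 'dq': array([ 0.00083518,  0.00031363, -0.00088372,  0.00181085,  0.00041275,
       -0.00106028]), 'joint_efforts': array([ 2.79569103e-04, -5.37140715e+01,  3.31374085e+01,  1.59584888e-02,
       -1.75705018e-04,  2.86815146e-05]), 'tcp_pos': array([0.2084683 , 0.48138173, 0.23074639]), 'orientation': array([-2.09311029e-04,  2.02983239e-01,  9.79182010e-01, -5.93411858e-04]), 'ft_force': array([-0.87919521,  0.45203645, -0.32688862]), 'ft_torque': array([-0.03502471, -0.01548881,  0.07389897]), 'grip_force': 0.0, 'gripper_width': 0.0851380910133686} 0.0187
scene {'intrinsics': array([[448.31137153,   0.        , 257.79635502],
       [  0.        , 448.31137153, 192.69088485],
       [  0.        ,   0.        ,   1.        ]]), 'eye': array([1.05445561, 0.03792296, 0.92108246]), 'orientation': array([-0.18927923,  0.64915252,  0.70994959, -0.19683992])}
side {'intrinsics': array([[392.83785483,   0.        , 254.25120541],
       [  0.        , 392.83785483, 192.55406259],
       [  0.        ,   0.        ,   1.        ]]), 'eye': array([ 0.06235874, -0.54185722,  0.53696719]), 'orientation': array([-0.4515338 ,  0.81435824, -0.32042096,  0.17397786])}
wrist {'intrinsics': array([[283.6455251 ,   0.        , 262.08002001],
       [  0.        , 283.6455251 , 190.13827278],
       [  0.        ,   0.        ,   1.        ]]), 'T_tool_cam': array([[-5.28298206e-04, -9.53912570e-01, -3.00084204e-01,
         7.61606043e-02],
       [ 9.99999528e-01, -7.48684201e-04,  6.19430515e-04,
         3.14111854e-04],
       [-8.15550858e-04, -3.00083735e-01,  9.53912515e-01,
        -1.41231445e-01],
       [ 0.00000000e+00,  0.00000000e+00,  0.00000000e+00,
         1.00000000e+00]])}
```

View pics/scene0.png

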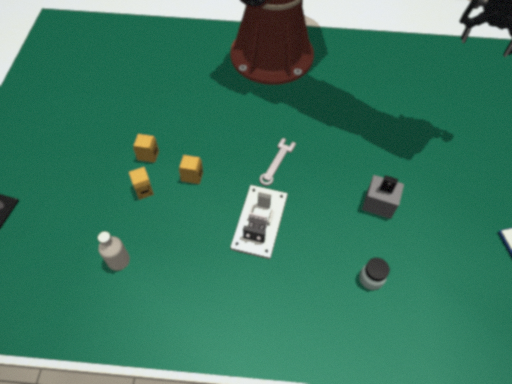

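View pics/side0.png

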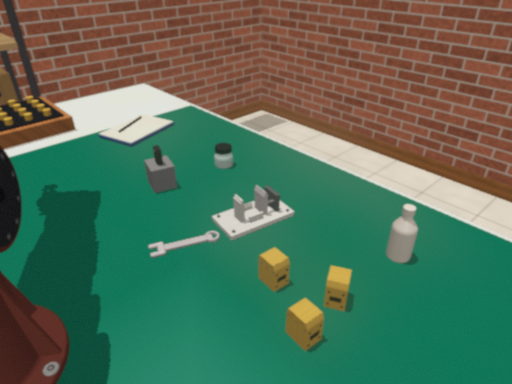

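The scene view shows three brass look-alikes at about (146,148), (191,169) and (141,183). It also shows the fixture at (260,220), the stand at (383,197) with the blade handle at (389,184), the spanner at (278,160), the bottle at (114,250) and the jar at (375,272). The side view shows the same blocks at (275,268), (338,288) and (305,323), with the fixture at (253,213) and the stand at (160,172).

```bash
cat > h.py <<'E'
import numpy as np,cv2
from scipy.spatial.transform import Rotation as R
def rot(q): return R.from_quat([q[1],q[2],q[3],q[0]]).as_matrix()
def cam(viewer,name,s=None):
    p=viewer.camera_params(name);K=p["intrinsics"]
    if name=="wrist":
        T=p["T_tool_cam"];Rt=rot(s["orientation"])
        return K,Rt@T[:3,:3],Rt@T[:3,3]+s["tcp_pos"]
    return K,rot(p["orientation"]),np.array(p["eye"])
def plane(c,uv,z):
    K,Rm,e=c;uv=np.atleast_2d(np.asarray(uv,float))
    d=np.c_[uv,np.ones(len(uv))]@np.linalg.inv(K).T@Rm.T
    return e+d*((z-e[2])/d[:,2])[:,None]
def proj(c,P):
    K,Rm,e=c;x=(np.atleast_2d(P)-e)@Rm@K.T
    return x[:,:2]/x[:,2:]
def tri(c1,u1,c2,u2):
    A=[];b=[]
    for c,u in((c1,u1),(c2,u2)):
        d=plane(c,u,0)[0]-c[2];d/=np.linalg.norm(d);P=np.eye(3)-np.outer(d,d);A.append(P);b.append(P@c[2])
    return np.linalg.lstsq(np.vstack(A),np.hstack(b),rcond=None)[0]
def rects(mask,c,z,amin=60):
    out=[]
    for k in cv2.findContours(mask,cv2.RETR_EXTERNAL,cv2.CHAIN_APPROX_NONE)[0]:
        if cv2.contourArea(k)<amin: continue
        w=plane(c,k[:,0],z)[:,:2]
        (cx,cy),(a,b),t=cv2.minAreaRect((w*1000).astype(np.float32))
        out.append((k[:,0].mean(0).round(),np.round([cx,cy,a,b,t],1)))
    return out
E
python3 - <<'E'
from rig import env, viewer
from h import *
im=cv2.imread("pics/scene0.png");c=cam(viewer,"scene")
hsv=cv2.cvtColor(im,cv2.COLOR_BGR2HSV)
org=cv2.inRange(hsv,(10,120,90),(30,255,255))
top=cv2.inRange(hsv,(10,120,200),(30,255,255))
print("org");[print(*r) for r in rects(org,c,.03)]
print("top");[print(*r, "dist") for r in rects(top,c,.06)]
wh=cv2.inRange(hsv,(0,0,170),(180,60,255))
print("white");[print(*r) for r in rects(wh,c,.012,300)]
for n,uv,z in(("stand top",(385,188),.064),("handle",(389,184),.1),("bracket",(256,232),.05),("rear",(264,200),.06),("blk1",(146,141),.06),("blk2",(191,162),.06),("blk3",(140,175),.06)):
    p=plane(c,uv,z)[0];print(n,p.round(3),np.hypot(p[0],p[1]).round(3))
s=cv2.imread("pics/scene0.png")
a=cv2.resize(s[125:265,90:300],None,fx=3.8,fy=3.8,interpolation=cv2.INTER_CUBIC);cv2.imwrite("pics/crop1.png",a)
E
```

```text
org
[139. 180.] [ 497.7 -277.2   70.6   36.6   28. ]
[190. 169.] [ 451.6 -166.7   78.2   49.1    4.1]
[145. 147.] [ 398.4 -289.5   83.    52.5    8.3]
top
[138. 176.] [ 503.  -273.7   34.2   32.7   28.2] dist
[189. 162.] [ 455.1 -163.9   35.4   33.    84. ] dist
[143. 141.] [ 402.5 -285.    34.9   32.    85.4] dist
white
[151. 372.] [ 9.148e+02 -1.680e+02  1.690e+01  5.899e+02  1.000e-01]
[259. 221.] [564.7  12.   92.2 172.   80.2]
[277. 160.] [397.2  37.9  35.6 143.5  66.6]
[490.  32.] [-1.633e+02  6.616e+02  6.790e+01  1.248e+02  4.000e-01]
[387.  14.] [-195.7  363.6  171.9  548.5    6. ]
[102.  16.] [-109.  -465.   386.9  745.8   21.6]
stand top [0.487 0.291 0.064] 0.567
handle [0.499 0.289 0.1  ] 0.577
bracket [0.618 0.008 0.05 ] 0.618
rear [0.542 0.019 0.06 ] 0.542
blk1 [ 0.403 -0.278  0.06 ] 0.489
blk2 [ 0.454 -0.16   0.06 ] 0.481
blk3 [ 0.502 -0.271  0.06 ] 0.57
```

View pics/crop1.png

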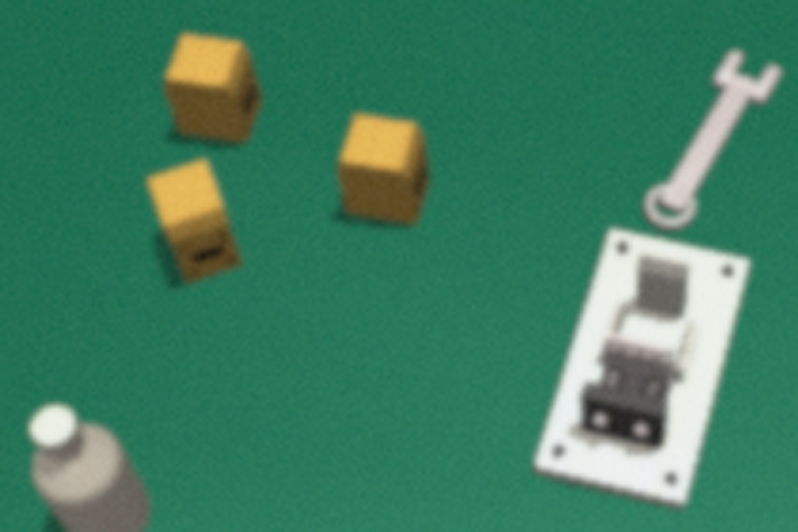

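Candidates, with pixel and distance from the base: (143,141) at 0.49 m, (189,162) at 0.48 m and (138,176) at 0.57 m. The farthest is the third. The crop confirms it is an upright brass block with its port towards +x and a yaw of about 28°. The fixture has yaw about -10° and its seat is near (0.557, 0.013). Next I hover over the block.

Call:
apply_moves --rows '[[[0.085,0.021,-0.054,0,3.7],[0.085,0.021,-0.054,0,3.7],[0.085,0.021,-0.054,0,3.7],[0.085,0.021,-0.054,0,3.7],[0.085,0.021,-0.054,0,3.7]]]'

```text
clock: 0.78
tcp_pos: [0.314, 0.2101, 0.2313]
orientation: [0.0, 0.042, 0.999, 0.0]
ft_force: [1.4, 0.0, -0.4]
gripper_width: 0.085
grip_force: 0.0
```

Call:
apply_moves --rows '[[[0.085,0.021,-0.054,0,3.7],[0.085,0.021,-0.054,0,3.7],[0.085,0.021,-0.054,0,3.7],[0.085,0.021,-0.054,0,3.7],[0.085,0.021,-0.054,0,3.7]]]'

```text
clock: 1.4
tcp_pos: [0.419, -0.0603, 0.2313]
orientation: [0.0, -0.119, 0.993, 0.0]
ft_force: [1.7, 0.7, -0.3]
gripper_width: 0.0853
grip_force: 0.0
```

Call:
apply_moves --rows '[[[0.085,0.021,-0.054,0,3.7],[0.085,0.021,-0.054,0,3.7],[0.085,0.021,-0.054,0,3.7],[0.085,0.021,-0.054,0,3.3],[0.085,0,0,0,0]]]'

```text
clock: 2.02
tcp_pos: [0.5032, -0.2777, 0.23]
orientation: [-0.0, -0.24, 0.971, 0.0]
ft_force: [-0.2, 1.0, -0.6]
gripper_width: 0.0854
grip_force: 0.0
```

```bash
python3 - <<'E'
from rig import env, viewer
from h import *
s=env.sense();im=viewer.snapshot("wrist");cv2.imwrite("pics/w1.png",im);c=cam(viewer,"wrist",s)
R_=rot(s["orientation"]);print(s["tcp_pos"],np.degrees(np.arctan2(R_[1,1],R_[0,1])),R_[:,2],proj(c,[[.503,-.274,.06]]))
hsv=cv2.cvtColor(im,cv2.COLOR_BGR2HSV)
for v in(120,180,200,220):
    print(v);[print(*r) for r in rects(cv2.inRange(hsv,(10,120,v),(30,255,255)),c,.06)]
E
```

```text
[ 0.50321024 -0.27767764  0.23001451] 117.82522289920954 [-6.04215698e-04 -1.31531935e-04 -9.99999809e-01] [[265.12738592 172.92011618]]
120
[353. 168.] [ 452.8 -190.2   13.    32.5   84.8]
[264. 168.] [ 499.  -277.6   43.7   33.3   27.8]
[299.  83.] [ 403.1 -287.1   42.3   36.2   84.9]
180
[264. 172.] [ 502.8 -275.7   34.8   31.8   28.8]
[301.  83.] [ 402.3 -286.1   35.9   34.2   85.1]
200
220
```

View pics/w1.png

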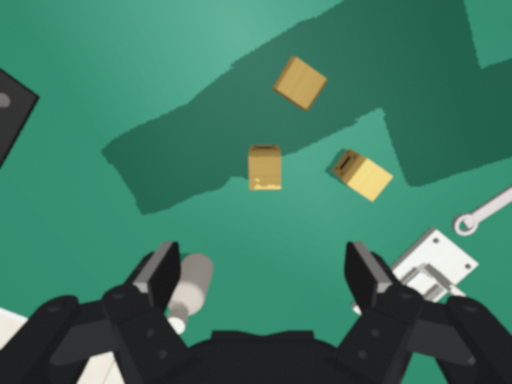

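The wrist view shows the chosen block centred at (264,168), with its top face on edge at yaw 28.5° and clear of its neighbours at (301,83) and (362,175). The bottle at (190,290) is clear too. I go down and grip.

Call:
apply_moves --rows '[[[0.085,0,0.002,-0.05,0.6],[0.085,0,0,-0.05,0],[0.085,0,0,-0.05,0],[0.085,0,0,-0.04,0],[0.085,0,0,-0.0135,0]]]'

```text
clock: 2.7
tcp_pos: [0.5011, -0.2701, 0.026]
orientation: [-0.001, -0.247, 0.969, 0.002]
ft_force: [-0.5, -0.3, 0.1]
gripper_width: 0.0852
grip_force: 0.0
```

Call:
apply_moves --rows '[[[0.085,0,0,0,0],[0.02,0,0,0,0],[0.02,0,0,0,0],[0.02,0,0,0,0],[0.02,0,0,0,0]]]' --squeeze 50

```text
clock: 3.32
tcp_pos: [0.5034, -0.2728, 0.029]
orientation: [0.001, -0.247, 0.969, -0.001]
ft_force: [-0.1, 0.1, 7.1]
gripper_width: 0.0354
grip_force: 49.8
```

Call:
apply_moves --rows '[[[0.02,0,0,0,0],[0.02,0,0,0.03,0],[0.02,0,0,0.05,0],[0.02,0,0,0.05,0],[0.02,0,0,0,0]]]'

```text
clock: 3.95
tcp_pos: [0.5048, -0.2738, 0.1619]
orientation: [0.002, -0.247, 0.969, -0.003]
ft_force: [0.5, -0.6, -2.5]
gripper_width: 0.0359
grip_force: 51.2
```

Call:
apply_moves --rows '[[[0.02,0.0105,0.0574,0,-7.7],[0.02,0.0105,0.0574,0,-7.7],[0.02,0.0105,0.0574,0,-7.7],[0.02,0.0105,0.0574,0,-7.7],[0.02,0.0095,0.0574,0,-7.6]]]'

```text
clock: 4.58
tcp_pos: [0.5536, 0.0166, 0.1567]
orientation: [-0.001, 0.088, 0.996, 0.0]
ft_force: [0.5, -1.0, -2.0]
gripper_width: 0.0356
grip_force: 51.2
```

Call:
apply_moves --rows '[[[0.02,0,0,0,0],[0.02,0,0,0,0],[0.02,0,0,0,0]]]'

```text
clock: 4.95
tcp_pos: [0.5538, 0.0136, 0.1573]
orientation: [-0.0, 0.086, 0.996, -0.0]
ft_force: [-0.3, 0.2, -3.6]
gripper_width: 0.0354
grip_force: 51.6
```

```bash
python3 - <<'E'
from rig import env, viewer
from h import *
s=env.sense();im=viewer.snapshot("wrist");cv2.imwrite("pics/w2.png",im);c=cam(viewer,"wrist",s)
sc=viewer.snapshot("scene");sd=viewer.snapshot("side");cv2.imwrite("pics/scene2.png",sc);cv2.imwrite("pics/side2.png",sd)
R_=rot(s["orientation"]);print(s["tcp_pos"],np.degrees(np.arctan2(R_[1,1],R_[0,1])),R_[:,2])
print(proj(c,[[.557,.0134,.012]]))
hsv=cv2.cvtColor(im,cv2.COLOR_BGR2HSV)
[print(*r) for r in rects(cv2.inRange(hsv,(0,0,170),(180,60,255)),c,.012,300)]
E
```

```text
[0.553806   0.01360504 0.157339  ] 80.12390960932571 [-8.42291671e-04 -1.54255972e-04 -9.99999633e-01]
[[262.1086358  180.29814649]]
[261. 163.] [543.7  14.6  91.5 128.5  80.2]
[252.  43.] [428.5  23.1  31.9  73.3  75.7]
```

View pics/w2.png

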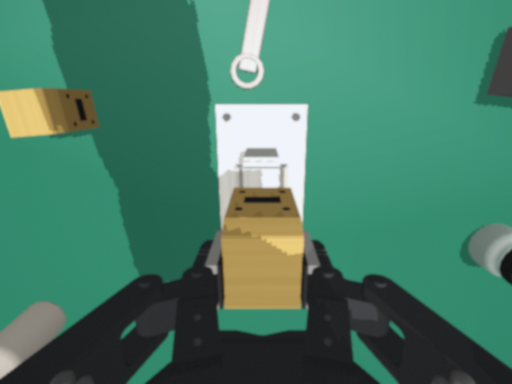

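The wrist view shows the held block, with its lower edge at row 188 and its far top edge at row 308. The fixture lies square beneath it: its rear base corners are at (216,104) and (308,104), and the rear stop is at (262,155). I now measure the block-to-TCP and seat offsets.

```bash
python3 - <<'E'
from rig import env, viewer
from h import *
s=env.sense();c=cam(viewer,"wrist",s);tcp=s["tcp_pos"]
im=cv2.imread("pics/w2.png").astype(int);hsv=cv2.cvtColor(im.astype(np.uint8),cv2.COLOR_BGR2HSV)
th=np.radians(-9.8);ex=np.array([np.cos(th),np.sin(th)]);ey=np.array([-ex[1],ex[0]])
def loc(p): d=p[:,:2]-tcp[:2];return np.round(np.c_[d@ex,d@ey]*1000,1)
org=cv2.inRange(hsv,(8,90,40),(32,255,255))
cc=np.where(org[:,235:290]>0)
for col in(240,262,285):
    r=np.where(org[150:330,col])[0]+150;print("col",col,r.min(),r.max(),
     loc(plane(c,[[col,r.min()]],tcp[2]-.0265)),loc(plane(c,[[col,r.max()]],tcp[2]+.0335)))
for row in(250,290):
    q=np.where(org[row,200:330])[0]+200;print("row",row,q.min(),q.max(),loc(plane(c,[[q.min(),row],[q.max(),row]],tcp[2]+.0335)))
wh=cv2.inRange(hsv,(0,0,150),(180,70,255))
for col in(225,262,300):
    r=np.where(wh[90:130,col])[0]+90;print("rear edge",r.min(),loc(plane(c,[[col,r.min()]],.012)))
for row in(115,140,170):
    q=np.where(wh[row,200:330])[0]+200;print("sides",q.min(),q.max(),loc(plane(c,[[q.min()-.5,row],[q.max()+.5,row]],.012)))
# rear stop column profile, cheeks row profile
print(hsv[140:190,262,2],hsv[140:190,262,1]);print(hsv[175,225:300,2])
# scene
sc=cv2.imread("pics/scene0.png");cs=cam(viewer,"scene")
h2=cv2.cvtColor(sc,cv2.COLOR_BGR2HSV);w2=cv2.inRange(h2,(0,0,150),(180,70,255))
k=max([k for k in cv2.findContours(w2[180:262,225:295],cv2.RETR_EXTERNAL,cv2.CHAIN_APPROX_NONE)[0]],key=cv2.contourArea)[:,0]+[225,180]
print("scene",rects(w2,cs,.012,300)[1:2]);w=loc(plane(cs,k,.012));print(w.min(0),w.max(0),np.percentile(w,[3,97],axis=0))
E
```

```text
col 240 188 308 [[-24.7 -13.3]] [[14.4 -9.9]]
col 262 189 308 [[-24.    0.3]] [[14.4  0.1]]
col 285 189 308 [[-24.   14.5]] [[14.4 10.7]]
row 250 221 303 [[-15.5 -17.3]
 [-15.4  17.7]]
row 290 223 301 [[  4.6 -17.3]
 [  4.7  17.6]]
rear edge 103 [[-74.2 -35.3]]
rear edge 103 [[-74.1   0.4]]
rear edge 103 [[-74.1  37.2]]
sides 215 307 [[-63.  -46.1]
 [-62.8  45. ]]
sides 216 306 [[-38.7 -46.3]
 [-38.5  45.1]]
sides 217 305 [[ -7.8 -46.9]
 [ -7.6  45.4]]
[251 251 251 251 251 250 245 226 186 146 133 132 132 132 134 142 173 215
 240 246 244 243 244 247 247 242 224 202 215 236 242 242 236 229 226 229
 236 243 244 243 243 241 236 228 225 221 209 185 152 132] [ 10  10  10  10  10  10  10  10   7   5  10  14  12  10  10   5   3   8
  10   9   8   7   6   7   7   7   8   6   8   9   8   8   8   6   5   6
   6   9   8   8   8   8   8   4   5   3   1  14  55 118]
[203 201 199 198 197 197 199 200 200 196 189 183 178 165 146 133 134 152
 176 191 197 197 195 195 197 199 199 199 199 199 200 199 198 197 196 200
 209 229 244 249 250 251 251 251 251 251 251 251 251 251 251 249 241 224
 199 175 159 160 182 211 229 235 238 244 248 248 249 250 251 250 251 251
 251 250 250]
scene [(array([ 18., 374.]), array([ 9.389e+02, -4.170e+02,  2.050e+01,  7.360e+01,  2.000e-01]))]
[-76.4 -46.9] [97.7 47. ] [[-75.9 -46.7]
 [ 97.2  46.8]]
```

```bash
python3 - <<'E'
import cv2
im=cv2.imread("pics/w2.png")
cv2.imwrite("pics/c2.png",cv2.resize(im[95:315,200:325],None,fx=2.7*1,fy=2.7,interpolation=cv2.INTER_CUBIC))
E
```

```text
(no output)
```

View pics/c2.png

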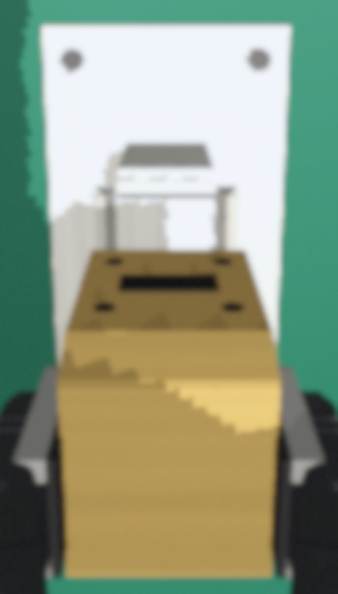

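The crop shows the port face from row 188 to 217, the slope to row 236, and the top face to row 309. I check these against the block's dimensions to find its tilt and offset.

```bash
python3 - <<'E'
from rig import env, viewer
from h import *
from scipy.optimize import least_squares
s=env.sense();c=cam(viewer,"wrist",s);tcp=s["tcp_pos"]
th=np.radians(-9.8);ex=np.array([np.cos(th),np.sin(th),0])
rows=np.array([188.3,217.2,235.7,308.7])
M=np.array([[-23,-60],[-23,-11],[-19,0],[19,0]])/1000
def pr(x,z,t):
    Q=np.c_[M[:,0]*np.cos(t)+M[:,1]*np.sin(t)+x,-M[:,0]*np.sin(t)+M[:,1]*np.cos(t)+z]
    return proj(c,tcp+Q[:,:1]*ex+Q[:,1:]*[0,0,1])[:,1]
f=least_squares(lambda p:pr(*p)-rows,[0,.031,0]);print(f.x*[1000,1000,57.3],f.fun)
f=least_squares(lambda p:pr(p[0],p[1],0)-rows,[0,.031]);print(f.x*1000,f.fun)
# side: block vertical edges, fixture check
cs=cam(viewer,"side");P=tcp-.002*ex
def box(t,zt=.031):
    L=[]
    for x,y in((-23,-18),(-23,18),(23,-18),(23,18)):
        for h in(-11,-60):
            L.append(tcp+(x*np.cos(t)+h*np.sin(t)-2)/1000*ex+y/1000*np.array([-ex[1],ex[0],0])+np.array([0,0,zt+(-x*np.sin(t)+h*np.cos(t))/1000]))
    return proj(cs,L).round(1)
print(box(0).tolist())
im=cv2.imread("pics/side2.png");cv2.imwrite("pics/s2.png",cv2.resize(im[130:250,190:330],None,fx=5,fy=5,interpolation=cv2.INTER_CUBIC))
E
```

```text
[-1.16650342 29.63789317 -0.8766739 ] [-0.06206707  0.22168483 -0.18677288  0.02543976]
[-0.82279919 29.27220064] [-0.94209313  0.54983757  0.44470365 -0.33611906]
[[241.8, 155.6], [242.3, 176.7], [232.8, 149.1], [233.6, 169.7], [260.7, 150.1], [260.6, 170.8], [251.3, 143.9], [251.6, 164.2]]
```

View pics/s2.png

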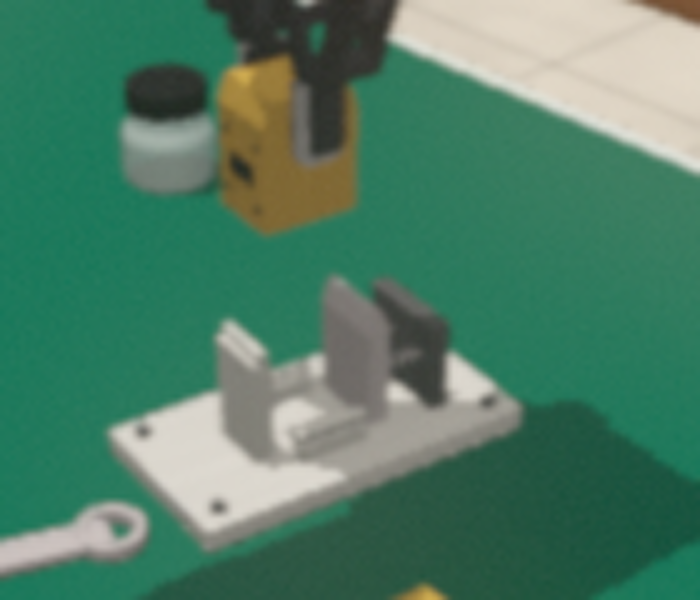

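The side view shows the block upright in the grip above the pocket. The fit gives it under 1° of tilt, an x offset of -1 mm from the TCP, and an underside about 30 mm below the TCP. I shift +3.6 mm in x and -1.2 mm in y, then lower.

Call:
apply_moves --rows '[[[0.02,0.0036,-0.0012,-0.02,0],[0.02,0,0,-0.02,0],[0.02,0,0,-0.014,0],[0.02,0,0,0,0],[0.02,0,0,0,0]]]'

```text
clock: 5.72
tcp_pos: [0.5582, 0.0134, 0.1045]
orientation: [0.0, 0.086, 0.996, -0.0]
ft_force: [0.0, 0.9, -1.6]
gripper_width: 0.0349
grip_force: 51.5
```

Call:
apply_moves --rows '[[[0.02,0,0,-0.006,0],[0.02,0,0,-0.006,0],[0.02,0,0,0,0]]]'

```text
clock: 6.1
tcp_pos: [0.5573, 0.0136, 0.0913]
orientation: [-0.0, 0.086, 0.996, 0.0]
ft_force: [1.0, -0.1, -2.5]
gripper_width: 0.0351
grip_force: 51.5
```

Call:
apply_moves --rows '[[[0.02,0,0,-0.01,0],[0.02,0,0,-0.01,0],[0.02,0,0,-0.006,0],[0.02,0,0,0,0]]]'

```text
clock: 6.6
tcp_pos: [0.5576, 0.0135, 0.0652]
orientation: [-0.0, 0.086, 0.996, -0.0]
ft_force: [0.2, 0.6, -3.5]
gripper_width: 0.0351
grip_force: 51.5
```

Call:
apply_moves --rows '[[[0.02,0,0,-0.006,0],[0.02,0,0,-0.006,0],[0.02,0,0,-0.004,0],[0.02,0,0,0,0]]]'

```text
clock: 7.1
tcp_pos: [0.5576, 0.0135, 0.0494]
orientation: [-0.0, 0.086, 0.996, -0.0]
ft_force: [0.3, 0.3, -2.8]
gripper_width: 0.0352
grip_force: 51.5
```

Call:
apply_moves --rows '[[[0.02,0,0,-0.003,0],[0.02,0,0,-0.002,0],[0.02,0,0,0,0]]]'

```text
clock: 7.48
tcp_pos: [0.5576, 0.0135, 0.0446]
orientation: [-0.0, 0.086, 0.996, -0.0]
ft_force: [-1.5, -0.9, -2.7]
gripper_width: 0.0355
grip_force: 51.5
```

Call:
apply_moves --rows '[[[0.02,0,0,-0.002,0],[0.02,0,0,0,0]]]'

```text
clock: 7.72
tcp_pos: [0.5578, 0.0135, 0.0427]
orientation: [-0.0, 0.086, 0.996, -0.0]
ft_force: [-0.6, -1.2, -3.9]
gripper_width: 0.0355
grip_force: 51.4
```

Call:
apply_moves --rows '[[[0.02,0,0,-0.002,0],[0.02,0,0,0,0]]]'

```text
clock: 7.98
tcp_pos: [0.5579, 0.0135, 0.041]
orientation: [0.0, 0.086, 0.996, -0.0]
ft_force: [-0.5, -1.4, 1.5]
gripper_width: 0.0355
grip_force: 51.8
```

Call:
apply_moves --rows '[[[0.02,0,0,-0.0015,0],[0.02,0,0,0,0]]]'

```text
clock: 8.22
tcp_pos: [0.558, 0.0134, 0.041]
orientation: [0.001, 0.086, 0.996, -0.0]
ft_force: [-7.0, -2.3, 20.9]
gripper_width: 0.0354
grip_force: 54.4
```

Call:
apply_moves --rows '[[[0.085,0,0,0,0],[0.085,0,0,0,0],[0.085,0,0,0,0],[0.085,0,0,0,0]]]'

```text
clock: 8.72
tcp_pos: [0.5577, 0.0136, 0.0391]
orientation: [-0.0, 0.086, 0.996, 0.0]
ft_force: [-0.5, -0.5, 0.4]
gripper_width: 0.0849
grip_force: 0.0
```

Call:
apply_moves --rows '[[[0.085,0,0,0.03,0],[0.085,0,0,0.05,0],[0.085,0,0,0.05,0],[0.085,-0.03,0,0.01,0],[0.085,0,0,0,0]]]'

```text
clock: 9.35
tcp_pos: [0.527, 0.0136, 0.1804]
orientation: [0.001, 0.086, 0.996, -0.0]
ft_force: [-0.2, 0.0, -0.6]
gripper_width: 0.0851
grip_force: 0.0
```

```bash
python3 - <<'E'
from rig import env, viewer
from h import *
s=env.sense();im=viewer.snapshot("wrist");cv2.imwrite("pics/w3.png",im)
sc=viewer.snapshot("scene");sd=viewer.snapshot("side");cv2.imwrite("pics/scene3.png",sc);cv2.imwrite("pics/side3.png",sd)
np.save("w3.npy",np.r_[s["tcp_pos"],s["orientation"]])
a=cv2.resize(im[60:360,130:400],None,fx=2,fy=2);b=cv2.resize(sd[170:245,200:310],None,fx=4,fy=4,interpolation=cv2.INTER_CUBIC)
a=cv2.resize(im[60:300,180:350],(340,480));o=np.zeros((480,780,3),np.uint8);o[:,:340]=a;o[:300,340:780]=b;cv2.imwrite("pics/m3.png",o);print(s["tcp_pos"])
E
```

```text
[0.52698127 0.0136369  0.18039752]
```

View pics/m3.png

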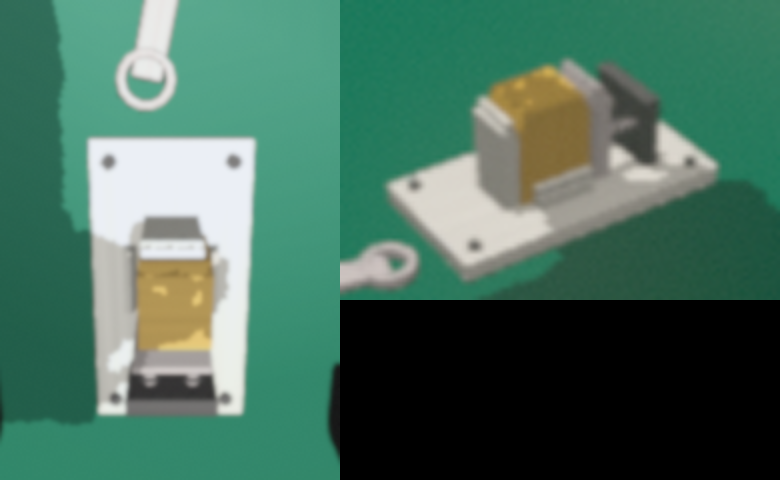

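The block is seated square in the pocket: its top is level with the plate top and just above the rear stop in the side inset, and the rear stop and plate flank it in the wrist inset. Now I hover over the stand, turning +90° for the blade grip.

Call:
apply_moves --rows '[[[0.085,-0.0033,0.031,0.004,10],[0.085,-0.0033,0.031,0.004,10],[0.085,-0.0033,0.031,0.004,10],[0.085,-0.0033,0.031,0.004,10],[0.085,-0.0033,0.031,0.004,10]]]'

```text
clock: 10.12
tcp_pos: [0.5114, 0.1696, 0.1985]
orientation: [-0.001, -0.346, 0.938, 0.0]
ft_force: [0.7, -0.3, 1.5]
gripper_width: 0.085
grip_force: 0.0
```

Call:
apply_moves --rows '[[[0.085,-0.0033,0.031,0,10],[0.085,-0.0033,0.031,0,10],[0.085,-0.0033,0.031,0,10],[0.085,-0.0033,0.031,0,10],[0.085,0,0,0,0]]]'

```text
clock: 10.75
tcp_pos: [0.4979, 0.2944, 0.1981]
orientation: [-0.0, -0.645, 0.764, 0.0]
ft_force: [0.4, -0.4, -0.3]
gripper_width: 0.0847
grip_force: 0.0
```

Call:
apply_moves --rows '[[[0.085,0,0,0,0],[0.085,0,0,0,0]]]'

```text
clock: 11.0
tcp_pos: [0.4983, 0.2918, 0.199]
orientation: [-0.0, -0.643, 0.766, -0.0]
ft_force: [0.8, -0.5, 0.8]
gripper_width: 0.0849
grip_force: 0.0
```

```bash
python3 - <<'E'
from rig import env, viewer
from h import *
s=env.sense();im=viewer.snapshot("wrist");cv2.imwrite("pics/w4.png",im);c=cam(viewer,"wrist",s)
R_=rot(s["orientation"]);print(s["tcp_pos"],np.degrees(np.arctan2(R_[1,1],R_[0,1])),proj(c,[[.499,.289,.108],[.488,.291,.064]]))
hsv=cv2.cvtColor(im,cv2.COLOR_BGR2HSV)
for v in(30,40,60):
  print("dark",v);[print(*r) for r in rects(cv2.inRange(hsv,(0,0,0),(180,255,v)),c,.108,150)]
print("grey");[print(*r) for r in rects(cv2.inRange(hsv,(0,0,70),(180,60,160)),c,.064,400)]
# fixture from w3
p=np.load("w3.npy");c3=cam(viewer,"wrist",dict(tcp_pos=p[:3],orientation=p[3:]))
i3=cv2.imread("pics/w3.png");h3=cv2.cvtColor(i3,cv2.COLOR_BGR2HSV)
print("base");[print(*r) for r in rects(cv2.inRange(h3,(0,0,140),(180,70,255)),c3,.012,2000)]
print("block");[print(*r) for r in rects(cv2.inRange(h3,(8,90,150),(32,255,255)),c3,.072,300)]
E
```

```text
[0.49832802 0.29175025 0.19903078] 170.0500064249648 [[261.55978923 190.95384815]
 [272.71220514 177.75318427]]
dark 30
[349. 371.] [441.4 507.   15.7  67.4  41.5]
[176. 372.] [625.5 475.1  67.6  16.3  26.1]
[ 51. 350.] [739.9 426.1 132.7  27.7  40.6]
[474. 350.] [318.1 500.3  27.8 134.1  29. ]
[358. 277.] [422.4 390.2  22.5  75.3  16. ]
[166. 278.] [604.8 358.   76.1  23.1  54.1]
dark 40
[260. 333.] [528.9 420.9 170.5 558.6  80. ]
[102. 173.] [629.2 250.8  14.1  32.7  12.8]
dark 60
[260. 331.] [528.9 420.9 170.5 558.6  80. ]
[270. 174.] [488.8 274.8  15.6  12.7  80. ]
[ 87. 180.] [643.3 253.8  42.3  37.3  29.1]
grey
[372. 267.] [393.6 410.4  19.4  75.7  17.8]
[152. 266.] [638.4 367.1  76.2  19.5  51.8]
[110. 167.] [644.9 254.3  39.9  46.6  13. ]
[266. 166.] [490.7 284.9  72.8  60.1  73.1]
base
[265. 204.] [563.8  10.   92.1 170.8  80.1]
[261.  56.] [412.3  27.8  32.5 108.3  72.8]
block
[267. 212.] [551.8  13.2  34.4  44.8  80.1]
[ 58. 141.] [ 454.2 -155.1   38.    34.6   84.9]
```

View pics/w4.png

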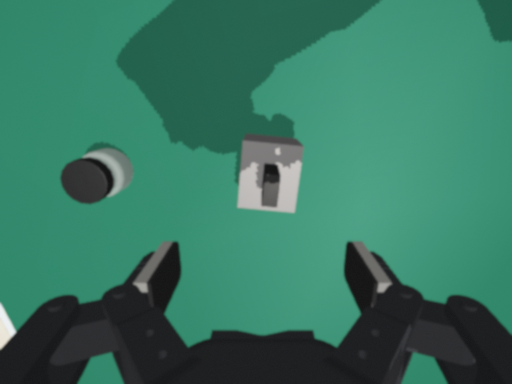

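The wrist view shows the stand at (268,175) with the blade handle at (270,185), turned a few degrees from the tool. The jar at (90,180) is clear of the fingers. I read the handle's edges numerically.

```bash
python3 - <<'E'
import cv2
g=cv2.cvtColor(cv2.imread("pics/w4.png"),cv2.COLOR_BGR2GRAY)
for r in range(134,218,3): print(r,*[f"{v:3d}" for v in g[r,232:308:2]])
E
```

```text
134  79  80  79  79  79  79  79  76  76  76  77  76  77  79  79  79  78  79  80  79  80  80  80  79  79  79  79  80  79  79  80 104 123 124 124 124 124 125
137  80  80  79  80  80  80  77  73  73  73  74  74  74  74  73  73  72  73  74  74  74  75  74  75  75  77  76  76  78  78  83 107 119 123 124 124 125 125
140  79  80  79  80  80  92 101  97  94  89  87  83  82  79  77  76  75  75  74  74  73  73  74  73  73  74  74  73  73  73  73  74  82 106 122 124 125 125
143  80  79  80  79  81 108 124 126 125 125 125 125 123 122 121 120 119 116 113 108 105 102 100  96  90  86  84  82  80  77  77  75  75  76  93 118 124 125
146  79  80  79  79  82 109 125 125 125 124 125 125 125 125 125 125 125 125 125 125 125 125 127 132 128 124 124 123 122 119 118 117 115 112 108 112 124 124
149  78  79  78  80  84 111 124 125 125 125 125 125 125 125 125 125 125 125 125 125 125 139 184 189 146 125 124 124 124 124 124 124 123 124 123 125 126 125
152  99 101  97  80  88 115 125 124 125 125 125 125 124 125 125 125 125 125 124 124 124 140 189 195 157 125 124 124 124 124 124 124 124 123 123 126 125 125
155 118 
[... 2567 characters left out ...]
  92  92  93 115 180 190 191 190 191 191 192 191 187 153 128 127 127 126 127
206 119 120 134 173 181 182 183 185 185 186 187 187 187 188 183 159 154 150 139 131 121 117 140 184 190 190 191 191 191 191 191 182 143 127 127 127 127 127
209 119 120 121 124 125 129 133 137 140 145 148 152 158 163 168 171 174 177 179 181 184 184 186 187 188 189 190 189 189 190 189 176 137 127 127 127 127 128
212 120 121 120 120 121 121 121 122 122 122 122 122 122 123 123 123 124 124 126 128 129 131 136 141 143 147 151 154 160 165 170 156 130 127 127 128 128 128
215 120 120 121 121 120 121 122 121 122 122 122 122 122 123 123 123 124 124 124 125 125 125 126 125 126 125 126 126 126 126 127 127 127 126 127 128 128 128
```

```bash
python3 - <<'E'
from rig import env, viewer
from h import *
s=env.sense();c=cam(viewer,"wrist",s)
def ang(a,b,z):
    p=plane(c,[a,b],z);d=p[1]-p[0];return p.round(4)[:,:2].tolist(),np.degrees(np.arctan2(d[1],d[0])).round(1),(np.linalg.norm(d)*1000).round(1)
print("stand bottom",ang((258,209.2),(291,212),.064))
print("stand left",ang((241.3,170),(237,203),.064)); print("stand right",ang((301,167),(296,203),.064))
h=.108
print("h left",ang((263,176),(261.3,203),h));print("h right",ang((278.5,173),(276.3,203),h))
print("h bottom",ang((261.5,205),(276.5,207),h));print("h len",ang((270.5,173.7),(269.5,206),h))
print("centre",plane(c,[(270,189.5)],h))
sb=plane(c,[(267,209.8)],.064);print(sb)
E
```

```text
stand bottom ([[0.5087, 0.3219], [0.4752, 0.331]], np.float64(164.8), np.float64(34.7))
stand left ([[0.5177, 0.2777], [0.5289, 0.3114]], np.float64(71.6), np.float64(35.5))
stand right ([[0.4585, 0.285], [0.4687, 0.322]], np.float64(74.6), np.float64(38.3))
h left ([[0.4956, 0.2762], [0.5012, 0.2999]], np.float64(76.6), np.float64(24.3))
h right ([[0.4822, 0.2759], [0.4883, 0.3022]], np.float64(76.9), np.float64(27.0))
h bottom ([[0.5013, 0.3018], [0.4887, 0.3059]], np.float64(161.9), np.float64(13.3))
h len ([[0.489, 0.2753], [0.4946, 0.3039]], np.float64(78.8), np.float64(29.1))
centre [[0.49169256 0.28904603 0.108     ]]
[[0.4995495 0.3242234 0.064    ]]
```

Call:
apply_moves --rows '[[[0.085,-0.0066,-0.0028,-0.03,-5.3],[0.085,0,0,-0.04,0],[0.085,0,0,-0.04,0],[0.085,0,0,-0.018,0],[0.085,0,0,0,0]]]'

```text
clock: 11.68
tcp_pos: [0.4907, 0.2887, 0.0702]
orientation: [-0.001, -0.607, 0.794, 0.0]
ft_force: [0.0, -0.6, 0.0]
gripper_width: 0.0851
grip_force: 0.0
```

Call:
apply_moves --rows '[[[0.0,0,0,0,0],[0.0,0,0,0,0],[0.0,0,0,0,0],[0.0,0,0,0,0],[0.0,0,0,0,0]]]' --squeeze 80

```text
clock: 12.3
tcp_pos: [0.4917, 0.2898, 0.0718]
orientation: [0.0, -0.608, 0.794, -0.0]
ft_force: [-0.9, -0.4, 6.3]
gripper_width: 0.0132
grip_force: 77.9
```

Call:
apply_moves --rows '[[[0.0,0,0,0,0],[0.0,0,0,0,0]]]'

```text
clock: 12.55
tcp_pos: [0.4918, 0.2899, 0.0718]
orientation: [0.0, -0.608, 0.794, -0.0]
ft_force: [-1.0, -0.9, 6.5]
gripper_width: 0.0131
grip_force: 77.9
```

Call:
apply_moves --rows '[[[0.0,0,0,0.01,0],[0.0,0,0,0.02,0],[0.0,0,0,0.03,0],[0.0,0,0,0.03,0],[0.0,0,0,0.03,0]]]'

```text
clock: 13.18
tcp_pos: [0.4913, 0.2897, 0.1927]
orientation: [0.0, -0.608, 0.794, 0.0]
ft_force: [1.1, 0.4, -0.4]
gripper_width: 0.0133
grip_force: 77.8
```

Call:
apply_moves --rows '[[[0.0,0,0,0.01,0],[0.0,0.0176,-0.056,0,1.1],[0.0,0.0176,-0.056,0,1.1],[0.0,0.0176,-0.056,0,1.1],[0.0,0.0176,-0.056,0,1.1]]]'

```text
clock: 13.8
tcp_pos: [0.5618, 0.064, 0.2006]
orientation: [-0.0, -0.638, 0.77, 0.0]
ft_force: [1.2, 0.4, -0.7]
gripper_width: 0.0135
grip_force: 77.9
```

Call:
apply_moves --rows '[[[0.0,0.0176,-0.057,0,1.1],[0.0,0,0,0,0],[0.0,0,0,0,0],[0.0,0,0,0,0]]]'

```text
clock: 14.3
tcp_pos: [0.579, 0.01, 0.201]
orientation: [-0.0, -0.646, 0.763, 0.0]
ft_force: [-0.5, 0.9, -0.5]
gripper_width: 0.0128
grip_force: 78.0
```

```bash
python3 - <<'E'
from rig import env, viewer
from h import *
s=env.sense();im=viewer.snapshot("wrist");cv2.imwrite("pics/w5.png",im);c=cam(viewer,"wrist",s)
for n in("scene","side"): cv2.imwrite(f"pics/{n}5.png",viewer.snapshot(n))
np.save("w5.npy",np.r_[s["tcp_pos"],s["orientation"]])
R_=rot(s["orientation"]);print(s["tcp_pos"],np.degrees(np.arctan2(R_[1,1],R_[0,1])),R_[:,2],s["gripper_width"])
hsv=cv2.cvtColor(im,cv2.COLOR_BGR2HSV)
print("base");[print(*r) for r in rects(cv2.inRange(hsv,(0,0,130),(180,70,255)),c,.012,1500)]
print("brass");[print(*r) for r in rects(cv2.inRange(hsv,(8,90,60),(32,255,255)),c,.072,200)]
t=s["tcp_pos"];print("tip,handle proj",proj(c,[t-[0,0,.0678],t-[0,0,.0078],t,[.5798,.0088,.072]]).round(1))
cv2.imwrite("pics/v5.png",cv2.resize(im[60:330,130:400],None,fx=2.2,fy=2.2,interpolation=cv2.INTER_CUBIC))
E
```

```text
[0.57896777 0.00998741 0.20101058] 170.46074795463173 [-7.52511929e-04  3.24774557e-04 -9.99999664e-01] 0.012846100460622512
base
[ 19. 284.] [918.8 143.8 337.8 100.6  64.9]
[421. 166.] [398.6  37.1  34.7 145.4  69. ]
[278. 168.] [565.2  10.6  92.3 171.8  80.4]
brass
[284. 176.] [556.6   8.3  42.7  42.9  80.4]
tip,handle proj [[262.9 203.1]
 [263.3 238.6]
 [263.4 245.1]
 [261.7 180.7]]
```

View pics/v5.png

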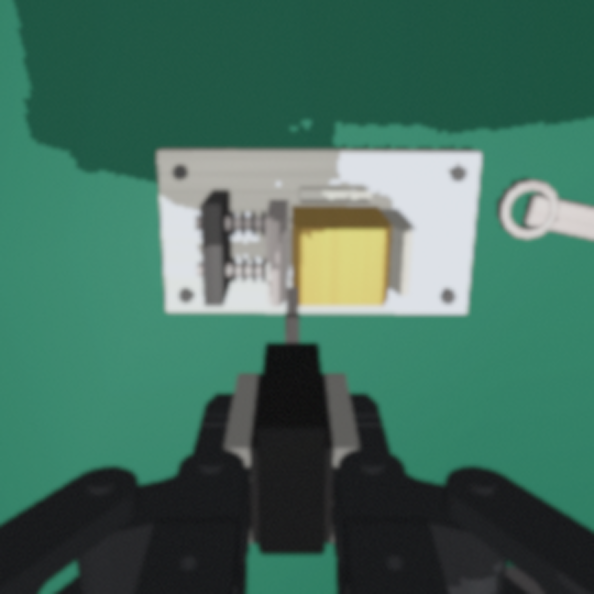

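The wrist view shows the blade hanging straight at crop (292,325), nearly in line with the mouth between the plate (crop x about 289) and the block (crop x about 297). I measure the offsets numerically.

```bash
python3 - <<'E'
from rig import env, viewer
from h import *
p=np.load("w5.npy");s=dict(tcp_pos=p[:3],orientation=p[3:]);c=cam(viewer,"wrist",s);t=p[:3]
im=cv2.imread("pics/w5.png");g=cv2.cvtColor(im,cv2.COLOR_BGR2GRAY);sat=cv2.cvtColor(im,cv2.COLOR_BGR2HSV)[...,1]
th=np.radians(-9.8);ex=np.array([np.cos(th),np.sin(th)]);ey=np.array([-ex[1],ex[0]])
def loc(uv,z): d=plane(c,uv,z)[:,:2]-t[:2];return np.round(np.c_[d@ex,d@ey]*1000,1)
for r in(176,184,192,206,210):
    print(r,"g",*g[r,246:276],"\n   s",*sat[r,246:276],"| right",*sat[r,300:318:2])
print("x at row185 z.072",[ (u,*loc([(u,185)],.072)[0]) for u in(250,256,260,264,268,300,305,310)])
print("blade z tip+10",[ (u,*loc([(u,206)],t[2]-.06)[0]) for u in(260,262,264,266)])
wh=cv2.inRange(cv2.cvtColor(im,cv2.COLOR_BGR2HSV),(0,0,130),(180,70,255))
for r in(140,160,185): q=np.where(wh[r,190:360])[0]+190;print("base x",r,q.min(),q.max(),loc([(q.min()-.5,r),(q.max()+.5,r)],.012).tolist())
for u in(215,330,340): q=np.where(wh[110:215,u])[0]+110;print("base y",u,q.min(),q.max(),loc([(u,q.min()-.5),(u,q.max()+.5)],.012).tolist())
br=sat>110
for u in(275,290,300): print("brass rows",u,*sat[145:160,u],"..",*sat[190:204,u],g[150:170,u])
E
```

```text
176 g 182 186 178 167 159 157 154 152 159 171 172 158 144 140 142 138 129 116 111 122 149 177 194 201 203 204 203 203 203 204 
   s 3 1 4 9 13 11 11 11 11 12 12 11 12 11 11 20 47 99 134 139 131 121 113 109 108 108 108 108 107 108 | right 105 106 120 112 26 13 13 11 1
184 g 173 186 175 153 166 194 204 201 198 194 181 160 144 147 167 185 179 146 118 127 158 186 198 201 202 202 202 202 203 203 
   s 7 5 7 5 3 4 4 8 9 10 11 11 10 5 2 5 3 38 112 137 130 119 112 109 109 109 109 109 108 108 | right 106 109 124 92 23 13 13 9 2
192 g 224 224 224 224 222 217 206 196 196 194 181 160 142 132 121 110 102 100 104 124 158 185 197 200 200 200 200 201 201 202 
   s 5 5 5 5 3 1 4 8 10 10 11 12 12 11 10 11 14 20 41 94 121 119 114 111 111 111 109 109 109 108 | right 108 111 119 11 9 3 8 6 6
206 g 115 115 115 115 115 115 115 115 115 115 115 114 113 106 97 96 98 98 99 103 109 113 113 114 114 114 114 114 113 114 
   s 139 141 137 137 139 139 141 141 141 139 139 140 129 93 33 8 10 13 10 51 101 132 143 142 142 142 142 142 144 142 | right 144 145 146 146 144 145 144 144 144
210 g 115 115 115 114 115 115 115 1
[... 978 characters left out ...]
8.7, 44.0]]
base y 330 128 203 [[-76.8, -47.6], [-83.8, 44.8]]
base y 340 128 203 [[-88.2, -47.6], [-96.2, 44.7]]
brass rows 275 11 11 10 9 10 11 14 24 43 84 130 143 146 143 143 .. 108 108 108 109 108 109 108 96 61 24 6 10 24 69 [157 139 137 129 106  91  87  87  87  87  87  87  91 108 140 174 196 204
 205 205]
brass rows 290 5 6 8 7 9 9 11 15 26 64 123 141 143 146 143 .. 107 107 108 108 107 108 106 93 59 22 6 10 24 66 [189 161 148 140 113  92  87  87  86  87  88  87  97 130 172 197 205 206
 206 206]
brass rows 300 11 10 6 4 9 10 13 14 25 60 116 142 142 146 143 .. 108 108 108 109 111 110 108 94 59 21 5 11 25 67 [176 173 167 149 117  94  86  87  86  87  86  88  97 130 171 196 205 206
 206 206]
```

Call:
apply_moves --rows '[[[0.0,0.0012,-0.0002,-0.02,0],[0.0,0,0,-0.02,0],[0.0,0,0,-0.015,0],[0.0,0,0,0,0],[0.0,0,0,0,0]]]'

```text
clock: 15.08
tcp_pos: [0.5811, 0.0087, 0.147]
orientation: [0.0, -0.645, 0.764, -0.0]
ft_force: [0.4, 0.9, -1.0]
gripper_width: 0.013
grip_force: 78.0
```

```bash
python3 - <<'E'
from rig import env, viewer
from h import *
s=env.sense();im=viewer.snapshot("wrist");cv2.imwrite("pics/w6.png",im);c=cam(viewer,"wrist",s);t=s["tcp_pos"];print(t)
for n in("scene","side"): cv2.imwrite(f"pics/{n}6.png",viewer.snapshot(n))
g=cv2.cvtColor(im,cv2.COLOR_BGR2GRAY);sat=cv2.cvtColor(im,cv2.COLOR_BGR2HSV)[...,1]
th=np.radians(-9.8);ex=np.array([np.cos(th),np.sin(th)]);ey=np.array([-ex[1],ex[0]])
def loc(uv,z): d=plane(c,uv,z)[:,:2]-t[:2];return np.round(np.c_[d@ex,d@ey]*1000,1)
pt=proj(c,[t-[0,0,.0678],t-[0,0,.0478]]);print("tip",pt)
for r in range(150,232,6): print(r,*g[r,240:286:1])
for r in(180,195): print(r,"sat",*sat[r,240:340:3]); print([(u,loc([(u,r)],.072)[0].tolist()) for u in(250,262,272,310,320,330)])
E
```

```text
[0.58109423 0.00866914 0.14695208]
tip [[263.07852265 203.06438878]
 [263.15188795 212.68312498]]
150 189 189 189 189 189 189 189 189 189 189 189 189 189 189 189 188 189 189 188 189 188 188 188 189 188 188 188 188 188 188 188 188 188 188 187 188 188 187 187 187 186 187 187 187 187 187
156 183 183 183 183 183 182 183 183 183 183 183 183 182 182 183 183 183 183 183 183 183 183 183 183 183 183 183 182 180 175 172 175 177 177 177 177 177 177 177 177 176 177 177 177 177 176
162 185 185 185 185 185 185 185 185 185 185 184 180 167 142 122 113 112 112 111 111 112 117 133 159 176 180 179 178 175 168 159 156 155 155 155 155 155 155 155 156 155 155 155 155 154 154
168 166 178 176 162 152 164 178 180 168 152 147 147 134 117 109 108 107 108 107 107 108 110 125 150 160 145 114 98 94 94 94 94 94 93 94 93 94 94 93 94 95 94 95 94 94 94
174 157 161 149 128 125 146 160 161 145 127 136 154 160 157 148 135 125 120 116 111 112 116 129 148 151 130 105 96 95 95 95 94 94 94 94 94 93 94 93 93 94 94 95 96 94 94
180 206 222 218 198 183 196 202 189 166 144 141 153 162 164 162 160 159 155 143 125 116 116 128 145 
[... 1329 characters left out ...]
154 154 153 153 154 154 154 154
228 118 118 118 118 118 117 116 112 102 77 47 24 19 18 20 19 19 20 20 19 21 22 19 18 20 21 21 18 20 21 20 23 20 22 34 59 89 106 115 115 115 115 115 116 115 116
180 sat 7 6 3 12 11 11 12 13 19 134 140 136 135 136 136 135 136 136 135 136 135 135 135 139 136 115 127 41 13 11 8 8 10 10
[(250, [10.4, -16.7]), (262, [0.9, -16.8]), (272, [-7.0, -16.8]), (310, [-37.0, -16.9]), (320, [-44.9, -16.9]), (330, [-52.8, -16.9])]
195 sat 5 6 6 3 11 9 10 14 29 135 128 108 106 108 105 104 108 106 104 104 105 104 106 106 106 108 119 19 12 12 8 10 10 10
[(250, [10.5, -4.2]), (262, [0.9, -4.3]), (272, [-7.2, -4.3]), (310, [-37.7, -4.4]), (320, [-45.7, -4.4]), (330, [-53.8, -4.4])]
```

Relative to the TCP, the mouth spans about -5.4 to +3.9 mm and the blade sits at +0.4, so I shift -0.8 mm and go in while watching the forces.

Call:
apply_moves --rows '[[[0.0,-0.0008,0.0001,-0.004,0],[0.0,0,0,-0.004,0],[0.0,0,0,-0.003,0],[0.0,0,0,0,0]]]'

```text
clock: 15.72
tcp_pos: [0.5796, 0.0087, 0.135]
orientation: [-0.0, -0.645, 0.764, 0.0]
ft_force: [-0.9, -0.3, -0.7]
gripper_width: 0.0132
grip_force: 78.0
```

Call:
apply_moves --rows '[[[0.0,0,0,-0.003,0],[0.0,0,0,-0.002,0],[0.0,0,0,0,0]]]'

```text
clock: 16.1
tcp_pos: [0.5799, 0.0086, 0.1302]
orientation: [-0.0, -0.645, 0.764, -0.0]
ft_force: [0.2, -0.2, 0.1]
gripper_width: 0.0133
grip_force: 78.1
```

Call:
apply_moves --rows '[[[0.0,0,0,-0.002,0],[0.0,0,0,-0.002,0],[0.0,0,0,0,0]]]'

```text
clock: 16.48
tcp_pos: [0.5806, 0.0086, 0.1272]
orientation: [0.001, -0.645, 0.764, -0.001]
ft_force: [-0.9, 0.1, 6.1]
gripper_width: 0.0129
grip_force: 79.0
```

Call:
apply_moves --rows '[[[0.0,0,0,-0.002,0],[0.0,0,0,-0.002,0],[0.0,0,0,0,0]]]'

```text
clock: 16.85
tcp_pos: [0.5803, 0.0086, 0.1228]
orientation: [0.0, -0.645, 0.764, -0.0]
ft_force: [-0.9, 0.9, 3.2]
gripper_width: 0.0129
grip_force: 78.6
```

Call:
apply_moves --rows '[[[0.0,0,0,-0.002,0],[0.0,0,0,-0.002,0],[0.0,0,0,-0.002,0],[0.0,0,0,0,0]]]'

```text
clock: 17.35
tcp_pos: [0.5803, 0.0086, 0.1166]
orientation: [0.0, -0.645, 0.764, -0.0]
ft_force: [0.7, -0.1, 3.3]
gripper_width: 0.0134
grip_force: 78.5
```

Call:
apply_moves --rows '[[[0.0,0,0,-0.002,0],[0.0,0,0,-0.002,0],[0.0,0,0,0,0],[0.0,0,0,0,0]]]'

```text
clock: 17.85
tcp_pos: [0.5803, 0.0086, 0.1125]
orientation: [0.0, -0.645, 0.764, -0.0]
ft_force: [0.7, 0.7, 4.6]
gripper_width: 0.0131
grip_force: 78.6
```

```bash
python3 - <<'E'
from rig import env, viewer
from h import *
s=env.sense();t=s["tcp_pos"];print(t,s["ft_force"])
for n in("wrist","scene","side"): cv2.imwrite(f"pics/{n}7.png",viewer.snapshot(n))
c=cam(viewer,"wrist",s)
im=cv2.imread("pics/wrist7.png");g=cv2.cvtColor(im,cv2.COLOR_BGR2GRAY)
ey=np.array([.170,.985,0])
for z in(.072,.073,.074,.076,.080,.102): print("blade front face -y edge at z",z,proj(c,[np.r_[t[:2],z]-.011*ey]).round(1))
print("handle front bottom",proj(c,[t-[0,0,.0078]-.015*ey]))
print("cols 250..278")
for r in range(176,226): print(r,*g[r,248:280])
E
```

```text
[0.58026771 0.00858891 0.11251257] [0.69179534 0.74649757 4.59965239]
blade front face -y edge at z 0.072 [[263.2 201.7]]
blade front face -y edge at z 0.073 [[263.2 202.2]]
blade front face -y edge at z 0.074 [[263.2 202.7]]
blade front face -y edge at z 0.076 [[263.3 203.7]]
blade front face -y edge at z 0.08 [[263.3 205.9]]
blade front face -y edge at z 0.102 [[263.4 219.3]]
handle front bottom [[263.44887444 214.70801053]]
cols 250..278
176 139 119 113 113 113 113 112 112 112 112 114 125 150 174 186 185 170 142 113 101 99 99 99 100 99 99 98 98 98 98 98 99
177 134 116 112 112 112 112 112 112 112 112 114 126 151 175 187 186 171 143 113 101 99 99 100 100 99 99 99 99 99 99 99 99
178 128 114 112 112 112 112 112 112 112 112 114 126 151 176 188 186 171 141 112 101 99 99 100 99 99 99 99 99 99 98 99 99
179 124 115 112 112 112 112 112 111 112 112 113 125 151 176 187 185 168 137 110 100 99 100 100 100 100 99 99 99 98 98 98 98
180 119 113 112 112 112 112 112 112 112 111 113 125 150 175 187 184 165 130 106 100 99 99 99 99 99 99 99 99 99 99 99 99
181 115 112 112 111 112 112 112 111 112 112 112
[... 4848 characters left out ...]
21 22 20 20 22 21 21 26 58 120 175 204 212 214 214
220 164 147 111 64 30 21 22 20 21 20 20 20 20 21 21 22 22 22 23 20 23 22 23 21 25 52 114 172 203 212 214 214
221 164 143 104 58 27 20 20 22 20 22 22 20 22 22 23 22 23 21 20 21 21 21 21 23 23 48 109 169 201 212 214 214
222 166 141 99 52 26 21 22 23 21 21 22 20 21 22 22 21 20 23 22 23 21 21 22 24 24 43 102 162 197 210 213 213
223 175 147 100 47 24 24 21 21 22 21 19 21 20 22 21 21 23 20 23 21 21 23 20 21 22 39 92 152 191 208 212 213
224 195 165 109 50 25 21 21 21 23 21 21 24 20 21 22 22 22 21 20 21 20 23 21 22 20 35 83 143 186 206 212 212
225 210 177 115 51 24 23 23 24 21 22 20 22 21 21 21 19 19 22 22 23 22 21 20 20 22 33 75 135 181 205 211 212
```

The engraved line shows at row 203 and projects to z = 0.0748, which agrees with the kinematics (TCP - 0.0378 = 0.0747). Net side force is about 0 and drag is 4.6 N. I go 2.7 mm farther.

Call:
apply_moves --rows '[[[0.0,0,0,-0.0015,0],[0.0,0,0,-0.0012,0],[0.0,0,0,0,0],[0.0,0,0,0,0]]]'

```text
clock: 18.5
tcp_pos: [0.5802, 0.0086, 0.1099]
orientation: [0.0, -0.645, 0.764, -0.0]
ft_force: [0.8, -0.3, 5.2]
gripper_width: 0.0133
grip_force: 78.8
```

```bash
python3 - <<'E'
from rig import env, viewer
from h import *
s=env.sense();t=s["tcp_pos"];print(t,s["ft_force"],s["ft_torque"])
for n in("wrist","side"): cv2.imwrite(f"pics/{n}8.png",viewer.snapshot(n))
c=cam(viewer,"wrist",s);ey=np.array([.170,.985,0]);ex=np.array([.985,-.17,0])
g=cv2.cvtColor(cv2.imread("pics/wrist8.png"),cv2.COLOR_BGR2GRAY)
print(g[195:222,262],"line proj",proj(c,[np.r_[t[:2],.072]-.011*ey]).round(1))
for u in(285,300): print(u,g[185:240,u])
print(proj(c,[np.r_[t[:2],.072]-.042*ex+.018*k*ey+.02*ex for k in(-1,1)]).round(1))
print("plate col 246",g[180:240,246],proj(c,[np.r_[t[:2],.072]+.011*ex+.02*k*ey for k in(-1,1)]).round(1))
E
```

```text
[0.58024635 0.00859674 0.10985461] [ 0.81961478 -0.27136217  5.15404625] [ 0.02057652 -0.37147262 -0.02270071]
[113 113 113 113 113 112 108  97  89  98 109 112 112 113 113 112 112 112
 111 106  89  58  29  21  22  22  21] line proj [[263.2 203.1]]
285 [100 100 101 100 100 100 101 101 107 124 140 149 151 152 152 152 152 152
 152 152 152 152 153 153 153 154 156 162 168 177 195 209 215 216 216 216
 216 215 215 215 215 215 214 209 189 152 123 116 114 112 112 111 110 109
 108]
300 [102 101 101 101 101 101 101 101 108 125 142 151 153 153 153 153 152 153
 153 153 153 153 153 153 153 153 153 153 155 166 187 208 215 217 218 217
 217 217 217 217 217 217 216 216 216 215 215 215 215 215 215 215 215 214
 212]
[[296.4 193.2]
 [294.4 241.9]]
plate col 246 [122 109 104 107 113 123 142 158 162 159 156 154 154 158 165 173 176 177
 176 177 177 177 178 178 179 180 178 168 157 149 147 147 147 147 148 148
 148 146 146 147 150 163 188 208 216 220 227 232 227 204 153 105  93  89
  88  87  85  81  77  75] [[246.7 190.2]
 [247.5 244.3]]
```

```bash
python3 -c "
from rig import env
print(env.close_job())"
```

```text
the job is handed in; nothing more can be done
None
```

I handed the job in at about 18.6 s: the block is seated in the pocket and released, and the blade is held by its handle between block and plate. It drags at about 5 N, with its line level with the tops to within about 1 mm by measurement; I never moved the arm near the spanner, bottle or jar, and the interface gave no verdict.

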